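Turn the blue tote end for end and stack it over the vial

TASK

These are stack-and-nest totes: with their orange ends over each other one sinks into the other, turned end for end it stands on top. Lift the empty blue tote, give it half a turn and stack it squarely on the light grey tote that holds the small yellow vial, orange end over plain end, so that it covers the vial without touching it. Leave the vial standing and the grey tote where it is.

Things in the scene. Friction and masses are not known exactly. Their poses are not given: they have to be found in the camera images.
- blue_tote: Empty blue tote to move, 120 (x) x 66 (y) x 84 (z) mm, about 0.14 kg, loose, upright on the bench. Origin: centre of its underside; z up; +x points along its length to its orange end. Upright collar, 120 x 66 mm, 2 mm walls, from 58 to 84 mm height: grip it from above across the 66 mm, at mid-length. The body below tapers to 99 x 45 mm, notched at the orange end.
- blue_tote_mark (a point): Middle of the top edge of the blue tote's orange end, 59 mm along +x and 84 mm above its origin.
- vial_tote: Light grey tote with the vial inside, shaped as the blue one, loose, 0.3 kg (another grey one is empty). Origin: centre of its underside; z up; +x to its orange end. Collar opening 116 x 62 mm; seats in it at 60 mm: a tote with its +x opposite to this +x, set centrally, stands with its underside 60 mm above this origin, 8 mm play each way. In the same heading it would sink and hit the vial.
- vial: Small vial with yellow body and red cap, 25 mm wide and 50 mm tall, standing loose on the 3 mm floor of the grey tote; its top is 53 mm above the tote's underside. Origin: centre of its underside, z up.
Mind the look-alikes: they are no part of the job. There is more than one size of the vial; the job needs the smallest.

How it is judged:
At the end, for the whole second after the job is handed in: Blue tote at rest on the vial tote: underside 56 to 65 mm above its underside, within 15 mm along and 12 mm across, 14 degrees, orange end over plain end, both level within 6 degrees. Vial upright on its floor within 17 degrees, not touched by the blue tote; vial tote within 40 mm of its start (x of blue_tote in the frame of vial_tote between -0.015 and 0.015 m and y of blue_tote in the frame of vial_tote between -0.012 and 0.012 m and z of blue_tote in the frame of vial_tote between 0.056 and 0.065 m and x of blue_tote_mark in the frame of vial_tote below -0.03 m and angle between the x axis of blue_tote and the x axis of vial_tote, either way round below 0.25 rad and angle between each of blue_tote, vial_tote's own z axis and vertical below 0.1 rad and angle between vial's own z axis and vertical below 0.3 rad and z of vial in the frame of vial_tote below 0.012 m and horizontal distance between vial and vial_tote below 0.05 m and distance of vial_tote from where it was at the start of the episode below 0.04 m and contact force between blue_tote and vial below 0.05 N and linear speed of blue_tote below 0.02 m/s).
It also fails if it takes over 43 s, if anything falls off the work surface, if the arm or the gripper's body presses on something with over 40 N, if the wrist force passes 120 N, or if a joint passes its speed limit or range.

ROBOT

A 6-joint arm with a two-finger parallel gripper is mounted at the origin on a cart in front of the work surface, level with it; the furniture and walls round the work are solid. World frame = base frame: x ahead of the robot, y to its left, z up, the work surface at z = 0. Lengths are in m, angles in rad, forces in N, time in s.
With the tool pointing down it reaches from about 0.35 to 0.975 m from the base axis. Payload 4.9 kg.
Tool frame: the origin (TCP) lies at the very end of the fingers, on their centre line; the grasp point (between the pads) lies 19 mm behind it; x points along the fingers, z is the direction in which the jaws open and shut, and the axes are right-handed (so a half turn about x gives the same grasp; the last joint's range is limited). The gripper opens to 85 mm and grips with 20 to 120 N. Pads are 22 mm wide; open, the fingers measure 114 mm over their backs; the gripper's body (76 mm by 85 mm) begins 54 mm behind the grasp point. The pads swing forward as they close: fully open they stand 13 mm farther back than shut.
Start: joints at [-0.119, 0.053, 1.613, -0, 1.476, -0.119], TCP at [0.625, 0, 0.231] pointing down, gripper open.
Joint ranges: [-3.01, 3.01], [-1.01, 2.22], [0.06, 2.58], [-1.02, 4.17], [0.09, 2.62], [-3.14, 3.14]. Speed limits (rad/s): [2.57, 2.57, 3.14, 3.14, 3.14, 3.14].

INTERFACE

Orientations are given as a rotation vector (axis times angle).
In Python, from station import ctrl, imaging gives the robot as it stands. The module is installed in compiled form; this text tells all that it offers.
- The arm moves only by the shell command python3 -m jog 'ROWS' [FORCE]. ROWS is JSON, a list that holds one entry, the list of rows, each a list of 5 numbers: the shift along the tool's x, y, z in m, then the turn about the tool's x in rad, then the closure, from -1 (fully open) to 1 (shut). A call has 1 to 12 rows; each row is the pose to reach, as a shift and turn from the pose measured when the call began, along the tool's axes at that moment; what a row does not reach only later rows make up. A row lasts 1/10 s, in which the tool goes at most 50 mm and 8.59 degrees, less where a joint would pass 70% of its speed; a pose out of reach is approached as far as the arm can. A call with a gripper value outside its range is refused whole. The fingers move at their own pace and stop on an object; FORCE is the grip in N (left out, the last holds). Time passes only in rows, so rows that repeat a pose let the fingers close. It gives the time, the measured TCP pose, the force and the opening at its end, in the units of the state.
- ctrl.get_obs(): the state, without advancing time (a new reading comes with each control period).
- imaging.get_image(name): name is "scene" or "side" or "wrist"; returns a dict with "color" (400x640x3 uint8, red, green, blue), "intrinsics" (3x3 intrinsics, pixels), "R" (3x3) and "t" (3): a world point X has camera coordinates R X + t. Camera axes: x right, y down, z forward; pixel columns grow to the right and rows downward; lengths in m; the calibration is good to about 2 mm. A picture is of the moment at which its call begins. There is no depth.
- ctrl.finish_job(): hands the job in, once; it reports no verdict.
The state is a dict: "t": time; "q": joint angles; "dq": joint speeds; "effort": joint torques, N m; "tool_pos": TCP position; "tool_rot": TCP orientation; "contact_force": force on the tool from outside, world axes, zero at the start; "wrist_torque": the same for the moment, N m; "opening": finger opening in m.
Only numpy, scipy, OpenCV 4.12 (cv2) and the standard library are available. Lean on these libraries where they do the work, as an engineer would, in place of code of your own. Each camera call takes 0.05 s, during which the arm holds its last target.

## Working session

There is one attempt and no reset: what is moved stays moved. The work goes in short steps, Python scripts to look and compute and a shell command to move; the robot and the scene stay as the last step left them, time stands still between calls to the robot, and variables do not carry over. Pictures are saved under pics/ and viewed, and the job is handed in when it is done.

```bash
mkdir -p pics
python3 - <<'E'
from station import ctrl, imaging
import cv2
o=ctrl.get_obs(); print({k:o[k] for k in('t','tool_pos','tool_rot','opening')})
for n in('scene','side','wrist'):
    d=imaging.get_image(n); cv2.imwrite(f'pics/{n}0.png',d['color'][:,:,::-1]); print(n,d['intrinsics'].tolist(),d['R'].round(4).tolist(),d['t'].round(4).tolist())
E
```

```text
{'t': 0.0, 'tool_pos': array([6.24357844e-01, 7.20033717e-05, 2.30023052e-01]), 'tool_rot': array([2.18414119e-04, 1.57291460e+00, 1.87912123e-04]), 'opening': 0.08528924851924491}
scene [[432.03821396635914, 0.0, 318.685184145398], [0.0, 432.03821396635914, 203.89012695728306], [0.0, 0.0, 1.0]] [[-0.4554, -0.8902, -0.0127], [-0.681, 0.3575, -0.6391], [0.5735, -0.2824, -0.769]] [0.4396, 0.3263, 0.6736]
side [[474.134676251841, 0.0, 313.77350368687223], [0.0, 474.134676251841, 196.2317834152567], [0.0, 0.0, 1.0]] [[0.8082, -0.5889, 0.0002], [-0.3979, -0.5464, -0.737], [0.4341, 0.5956, -0.6759]] [-0.2891, 0.3738, 0.5652]
wrist [[318.07123853144634, 0.0, 320.86575984156417], [0.0, 318.07123853144634, 201.76453387643227], [0.0, 0.0, 1.0]] [[1.0, 0.0, -0.0021], [0.0007, -0.9524, 0.3048], [-0.002, -0.3048, -0.9524]] [-0.6238, -0.0386, 0.3799]
```

View pics/scene0.png

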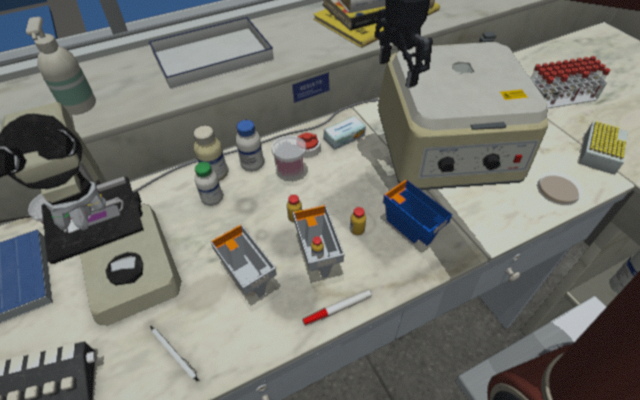

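View pics/side0.png

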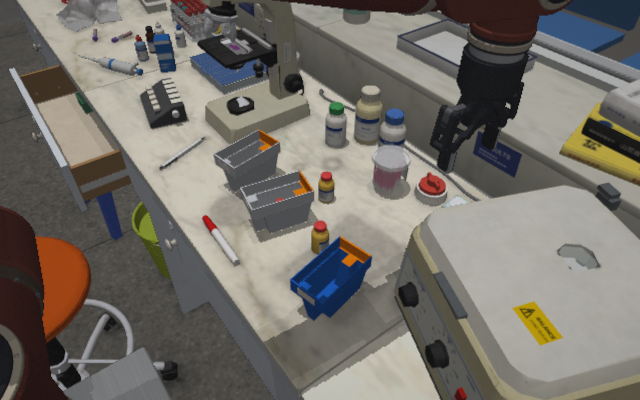

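View pics/wrist0.png

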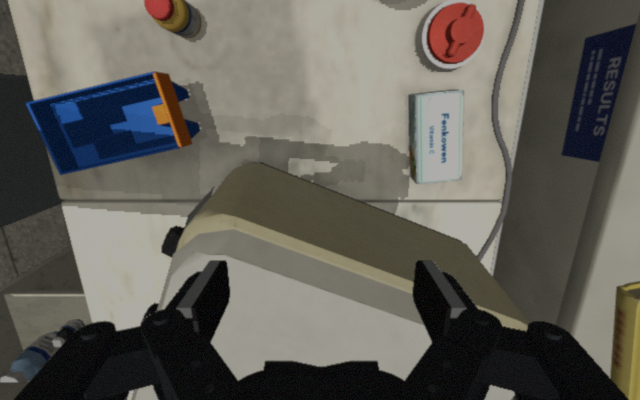

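Run:
```python
import cv2,numpy as np
def crop(n,x,y,w,h,s):
    a=cv2.imread(f'pics/{n}0.png')[y:y+h,x:x+w]; return cv2.resize(a,None,fx=s,fy=s,interpolation=cv2.INTER_CUBIC)
cv2.imwrite('pics/c1.png',crop('scene',200,175,160,130,5))
cv2.imwrite('pics/c2.png',crop('side',205,120,160,120,5))
cv2.imwrite('pics/c3.png',np.hstack([crop('scene',375,175,80,80,5),crop('side',285,235,80,80,5)]))
```

```text
(no output)
```

View pics/c1.png

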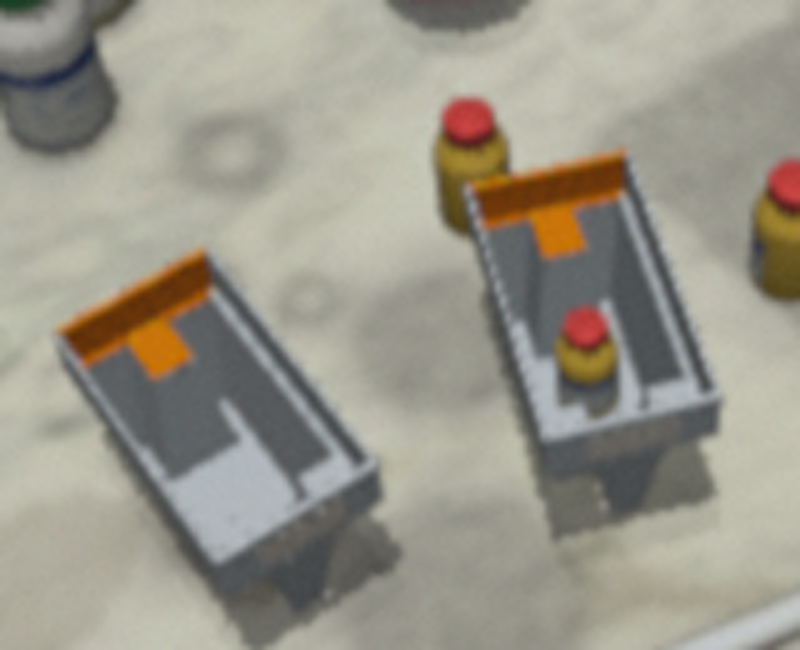

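View pics/c2.png

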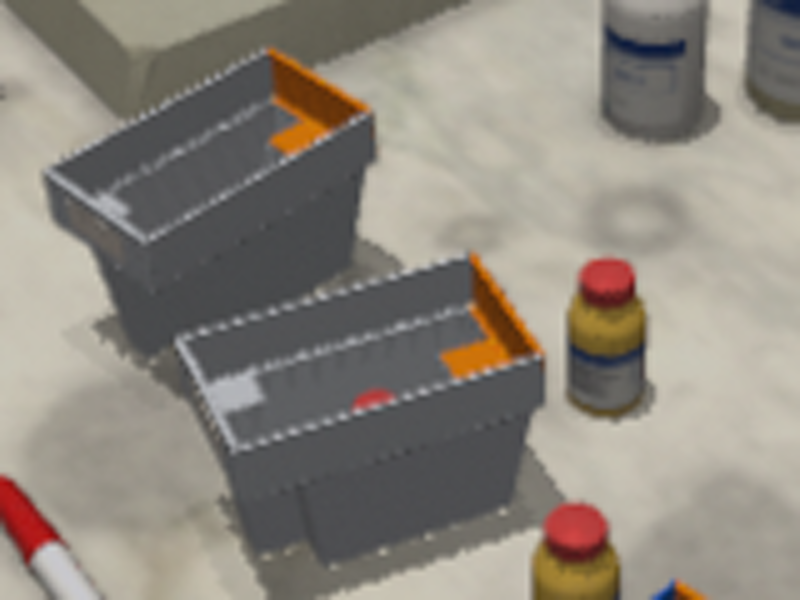

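View pics/c3.png

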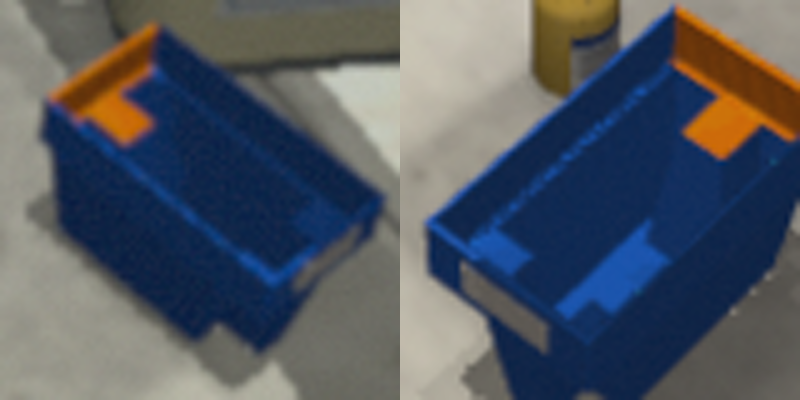

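```bash
cat > h.py <<'E'
import numpy as np,cv2
from scipy.optimize import least_squares
C={}
C['scene']=([[432.038,0,318.685],[0,432.038,203.89],[0,0,1]],[[-0.4554,-0.8902,-0.0127],[-0.681,0.3575,-0.6391],[0.5735,-0.2824,-0.769]],[0.4396,0.3263,0.6736])
C['side']=([[474.135,0,313.774],[0,474.135,196.232],[0,0,1]],[[0.8082,-0.5889,0.0002],[-0.3979,-0.5464,-0.737],[0.4341,0.5956,-0.6759]],[-0.2891,0.3738,0.5652])
C['wrist']=([[318.071,0,320.866],[0,318.071,201.765],[0,0,1]],[[1,0,-0.0021],[0.0007,-0.9524,0.3048],[-0.002,-0.3048,-0.9524]],[-0.6238,-0.0386,0.3799])
def proj(c,X):
    K,R,t=[np.array(v) for v in (C[c] if isinstance(c,str) else c)]
    p=(X@R.T+t)@K.T; return p[:,:2]/p[:,2:]
ORD=np.array([[60,33,0],[60,-33,0],[-60,-33,0],[-60,33,0]])/1000. # O+y O-y P-y P+y
def pts(p):
    x,y,z,a=p;c,s=np.cos(a),np.sin(a)
    return ORD@np.array([[c,-s,0],[s,c,0],[0,0,1]]).T+[x,y,z]
def fit(obs,p0):
    def f(p): return np.concatenate([(proj(c,pts(p))-np.array(o))[~np.isnan(np.array(o)).any(1)].ravel() for c,o in obs])
    r=least_squares(f,p0); return r.x,r.fun.reshape(-1,2)
def tri(obs):
    r=least_squares(lambda X:np.concatenate([(proj(c,X[None])[0]-o) for c,o in obs]),[.5,.2,.05]); return r.x,np.abs(r.fun).max()
E
python3 - <<'E'
from h import *
np.set_printoptions(precision=4,suppress=True)
n=np.nan
G=[('scene',[[294,212.4],[325.2,205.4],[343.6,254.6],[309,263]]),('side',[[299.4,171],[313.4,191],[252.6,209.4],[241,188.4]])]
B=[('scene',[[384.4,195],[406.6,180],[451.6,215],[428.6,231.6]]),('side',[[340,236.6],[370,262],[323.4,303.6],[290.6,280]])]
for o in(G,B):
    p,r=fit(o,[.5,.2,.08,0]); print(p,r.round(1).tolist())
    for i in range(4): print(tri([(c,np.array(q[i])) for c,q in o]))
    print(proj('wrist',pts(p)))
print('vial cap', tri([('scene',np.array([317,240])),('side',np.array([279.8,200.]))]))
print('wristcam',-np.array(C['wrist'][1]).T@C['wrist'][2])
a=cv2.imread('pics/wrist0.png')[60:190,0:220]; cv2.imwrite('pics/c4.png',cv2.resize(a,None,fx=3.6,fy=3.6,interpolation=2))
E
```

```text
[ 0.4627  0.2591  0.0805 -0.1997] [[-1.5, -0.7], [0.0, -1.0], [0.4, -0.6], [-0.7, -0.2], [0.3, -0.1], [0.7, 0.9], [-1.1, 1.7], [-1.4, -0.1]]
(array([0.5255, 0.2778, 0.0817]), np.float64(0.46604097308167525))
(array([0.5136, 0.2162, 0.0814]), np.float64(0.5711371904818634))
(array([0.3988, 0.2398, 0.0809]), np.float64(1.0643812636310486))
(array([0.4115, 0.302 , 0.0793]), np.float64(0.5956332255091752))
[[ 180.2334 -208.5908]
 [ 174.3737  -91.5807]
 [   7.0105 -132.0507]
 [  -2.6741 -256.7791]]
[0.4327 0.0556 0.0788 0.1992] [[-1.2, -0.4], [-0.2, -0.7], [0.3, -0.2], [-0.3, 0.8], [0.5, 1.0], [2.5, -3.5], [-1.6, 2.3], [-1.3, 0.9]]
(array([0.4827, 0.0996, 0.0817]), np.float64(0.6831055825657586))
(array([0.4946, 0.0348, 0.0753]), np.float64(1.4435803180970197))
(array([0.3825, 0.0122, 0.0799]), np.float64(1.147609900153867))
(array([0.3688, 0.0752, 0.0802]), np.float64(0.35919168636860377))
[[159.2197  74.5901]
 [184.2449 149.9907]
 [ 63.1953 175.113 ]
 [ 30.3508 103.4785]]
vial cap (array([0.4665, 0.2589, 0.0523]), np.float64(0.7481860668706588))
wristcam [0.6246 0.079  0.3723]
```

View pics/c4.png

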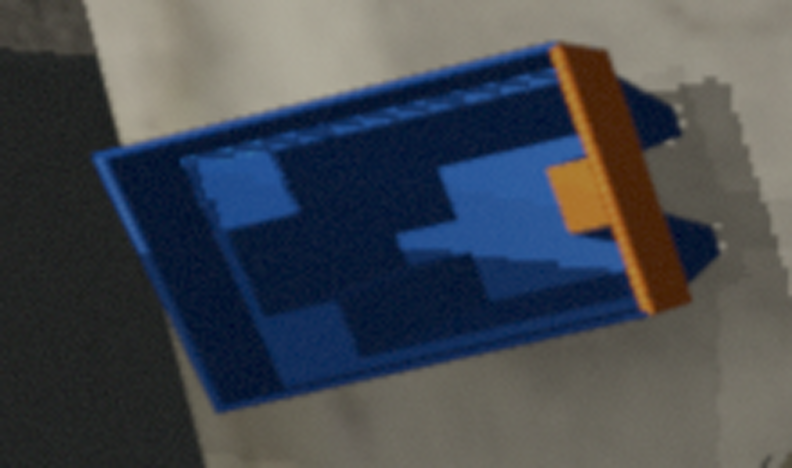

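Run:
```python
from h import *
np.set_printoptions(precision=4,suppress=True)
n=np.nan
B=[('scene',[[384.4,195],[406.6,180],[451.6,215],[428.6,231.6]]),('side',[[340,236.6],[n,n],[323.4,303.6],[290.6,280]]),('wrist',[[153.6,72],[180.6,147],[60.6,173.9],[26.4,103]])]
p,r=fit(B,[.5,.2,.08,0]); print(p,r.round(1).tolist())
p,r=fit(B[:2],[.5,.2,.08,0]); print(p)
p,r=fit(B[::2],[.5,.2,.08,0]); print(p)
t=lambda **k: print(tri([(c,np.array(v,float)) for c,v in k.items()]))
t(scene=[358,211],side=[320,227]) # vial by blue, cap
t(scene=[294,199],side=[326,177])
t(scene=[398,112],wrist=[235,217])
t(scene=[386,80],side=[413,235])
a=cv2.imread('pics/scene0.png')[20:200,360:560]; cv2.imwrite('pics/c5.png',cv2.resize(a,None,fx=3,fy=3))
```

```text
[0.4316 0.057  0.0815 0.2165] [[-1.5, -0.3], [-0.8, -1.0], [0.5, -0.9], [0.3, 0.6], [-1.2, -0.5], [-1.9, 1.0], [-2.2, 0.1], [1.4, -0.5], [1.2, 0.7], [-0.2, 1.4], [-0.5, 0.2]]
[0.4333 0.0559 0.08   0.2095]
[0.4305 0.0571 0.0803 0.2144]
(array([0.4854, 0.156 , 0.0571]), np.float64(0.39529373116016586))
(array([0.5739, 0.2563, 0.0582]), np.float64(0.062044896465607735))
(array([0.5734, 0.0135, 0.1947]), np.float64(4.148251568619344))
(array([0.5788, 0.0053, 0.1642]), np.float64(39.772460667868344))
```

View pics/c5.png

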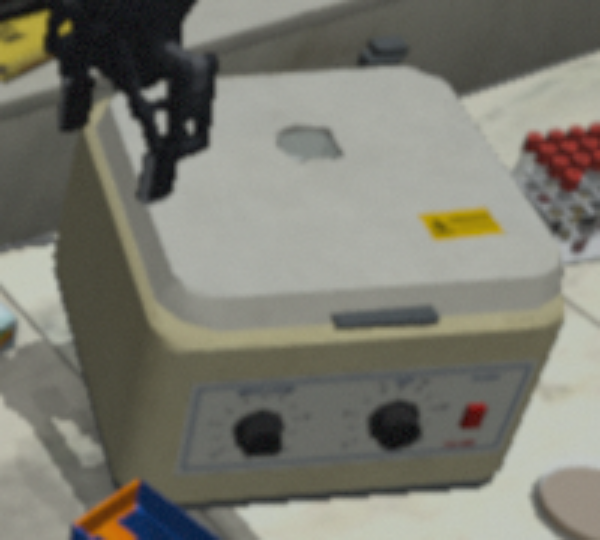

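```bash
python3 -m jog '[[[0,0.006,-0.02,0.14,-1],[0,0.012,-0.04,0.27,-1],[0,0.018,-0.06,0.41,-1],[0,0.024,-0.08,0.54,-1],[0,0.03,-0.1,0.68,-1],[0,0.036,-0.12,0.82,-1],[0,0.042,-0.14,0.95,-1],[0,0.048,-0.16,1.09,-1],[0,0.054,-0.18,1.22,-1],[0,0.057,-0.192,1.357,-1],[0,0.057,-0.192,1.357,-1],[0,0.057,-0.192,1.357,-1]]]'
cat > look.py <<'E'
import sys,cv2,json
from station import ctrl, imaging
def look(n,tag,save=True):
    d=imaging.get_image(n); cv2.imwrite(f'pics/{n}{tag}.png',d['color'][:,:,::-1])
    json.dump([d['intrinsics'].tolist(),d['R'].tolist(),d['t'].tolist()],open(f'pics/{n}{tag}.json','w'))
for n in sys.argv[2:]: look(n,sys.argv[1])
o=ctrl.get_obs(); print({k:o[k].round(4) if hasattr(o[k],'round') else o[k] for k in('t','q','tool_pos','tool_rot','contact_force','opening')})
E
python3 look.py 1 wrist
```

```text
t: 1.35
tool_pos: [0.4327, 0.057, 0.2306]
tool_rot: [1.048, 1.305, -1.049]
contact_force: [0.6, -0.2, 0.4]
opening: 0.0851
{'t': 1.4, 'q': array([-0.04  , -0.4246,  2.0294,  0.    ,  1.5381,  1.3147]), 'tool_pos': array([0.4329, 0.0569, 0.2306]), 'tool_rot': array([ 1.0481,  1.3048, -1.0494]), 'contact_force': array([ 0.4612, -0.4642, -0.0931]), 'opening': 0.08547740971989125}
```

View pics/wrist1.png

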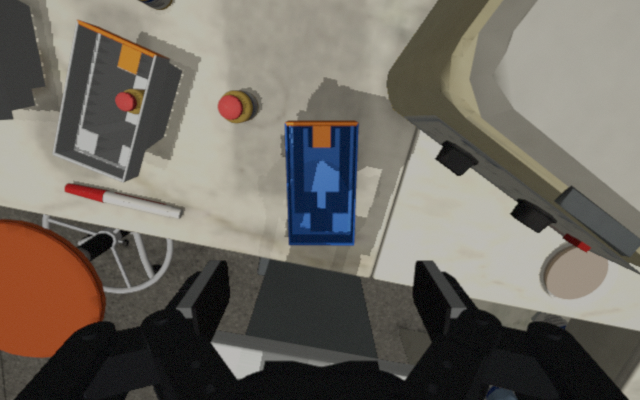

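Run:
```python
import cv2,numpy as np
a=cv2.imread('pics/wrist1.png')
cv2.imwrite('pics/c6.png',np.hstack([cv2.resize(a[110:255,265:375],None,fx=3.5,fy=3.5,interpolation=2),cv2.resize(a[10:190,40:190],None,fx=2.66,fy=507/180,interpolation=2)]))
```

```text
Traceback (most recent call last):
ValueError: all the input array dimensions except for the concatenation axis must match exactly, but along dimension 0, the array at index 0 has size 508 and the array at index 1 has size 507
```

Run:
```python
import cv2,numpy as np
a=cv2.imread('pics/wrist1.png')
cv2.imwrite('pics/c6.png',np.hstack([cv2.resize(a[110:260,265:375],None,fx=3,fy=3,interpolation=2),cv2.resize(a[10:160+30,40:190],(450,540),interpolation=2)[:450]]))
```

```text
(no output)
```

View pics/c6.png

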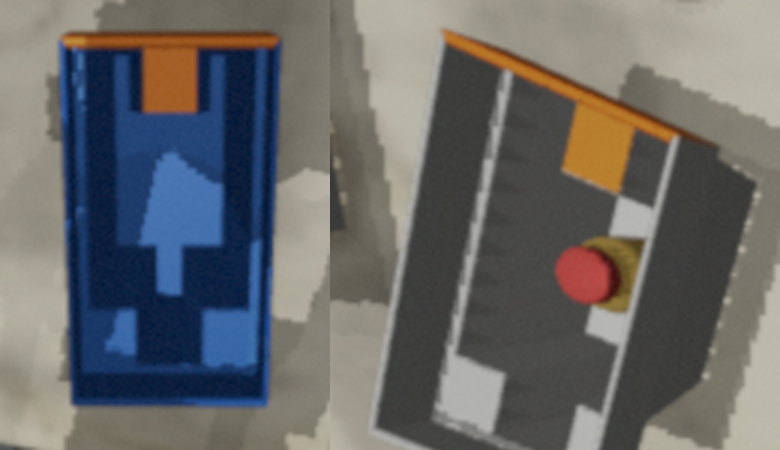

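Run:
```python
from h import *
import json
np.set_printoptions(precision=4,suppress=True)
n=np.nan
W=json.load(open('pics/wrist1.json'))
bw=[[285.7,122],[358,122],[354.3,244.7],[289.3,244.3]]
gw=[[77.7,20],[156.7,56],[125,180.5],[54.3,154]]
B=[('scene',[[384.4,195],[406.6,180],[451.6,215],[428.6,231.6]]),('side',[[340,236.6],[n,n],[323.4,303.6],[290.6,280]]),('wrist',[[153.6,72],[180.6,147],[60.6,173.9],[26.4,103]]),(W,bw)]
G=[('scene',[[294,212.4],[325.2,205.4],[343.6,254.6],[309,263]]),('side',[[299.4,171],[313.4,191],[252.6,209.4],[241,188.4]]),(W,gw)]
for o in (B[3:],B[2:],B):
    p,r=fit(o,[.5,.1,.08,0]); print(p,r.round(1).tolist()[-4:])
for o in (G[2:],G[:2],G):
    p,r=fit(o,[.5,.2,.08,-.2]); print(p,r.round(1).tolist()[-4:])
```

```text
[0.4316 0.0568 0.0795 0.2166] [[-0.6, 0.2], [0.7, 0.2], [0.1, -0.5], [-0.2, -0.1]]
[0.4312 0.0571 0.0808 0.2163] [[-1.2, 0.6], [0.4, 0.7], [-0.2, 0.4], [-0.7, 0.7]]
[0.4317 0.057  0.0814 0.2164] [[-1.0, 0.2], [0.8, 0.2], [0.1, 0.2], [-0.5, 0.6]]
[ 0.4613  0.2628  0.0773 -0.193 ] [[0.4, 0.4], [-0.2, -0.7], [-0.3, 0.6], [0.1, -0.3]]
[ 0.4627  0.2591  0.0805 -0.1997] [[0.3, -0.1], [0.7, 0.9], [-1.1, 1.7], [-1.4, -0.1]]
[ 0.462   0.26    0.0811 -0.195 ] [[0.6, -0.8], [1.1, -1.3], [0.2, 1.6], [-0.3, 0.1]]
```

```bash
python3 -m jog '[[[0.02,-0.001,0,0,-1],[0.04,-0.001,0,0,-1],[0.06,-0.001,0,0,-1],[0.08,-0.001,0,0,-1],[0.1,-0.001,0,0,-1],[0.12,-0.001,0,0,-1],[0.135,-0.001,0,0,-1],[0.15,-0.001,0,0,-1],[0.162,-0.001,0,0,-1],[0.174,-0.001,0,0,-1],[0.183,-0.001,0,0,-1],[0.183,-0.001,0,0,-1]]]' 40; python3 look.py 2 wrist side
```

```text
t: 2.6
tool_pos: [0.4307, 0.0567, 0.0462]
tool_rot: [1.047, 1.307, -1.051]
contact_force: [-0.5, 0.4, 0.2]
opening: 0.0857
{'t': 2.7, 'q': array([-0.0407, -0.2232,  2.1957,  0.    ,  1.1703,  1.3139]), 'tool_pos': array([0.4319, 0.0567, 0.0478]), 'tool_rot': array([ 1.048 ,  1.3047, -1.0492]), 'contact_force': array([-0.3841,  0.173 , -0.4473]), 'opening': 0.0852898185865973}
```

View pics/wrist2.png

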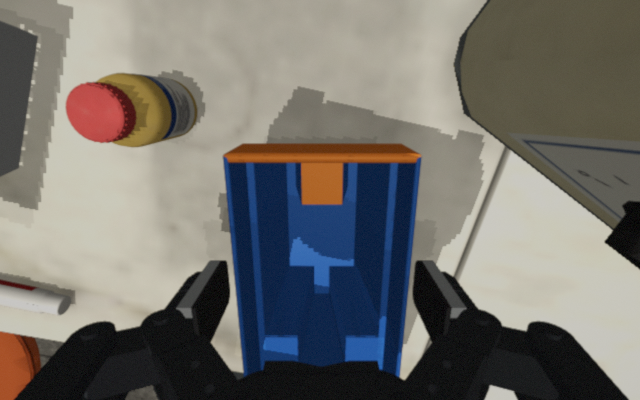

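View pics/side2.png

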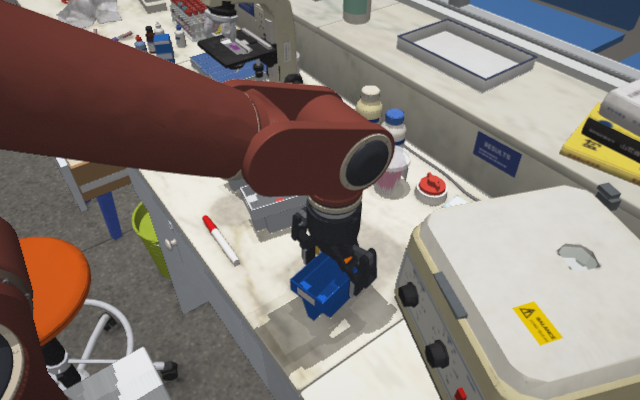

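The fingers straddle the tote with even gaps (pads at columns 228 and 415, walls at 230–245 and 400–418). I'm closing now.

```bash
python3 -m jog '[[[0,0,0,0,1],[0,0,0,0,1],[0,0,0,0,1],[0,0,0,0,1],[0,0,0,0,1],[0,0,0,0,1],[0,0,0,0,1],[0,0,0,0,1]]]' 40;  python3 -m jog '[[[-0.005,0,0,0,1],[-0.01,0,0,0,1],[-0.02,0,0,0,1],[-0.03,0,0,0,1],[-0.04,0,0,0,1],[-0.05,0,0,0,1],[-0.05,0,0,0,1]]]'; python3 look.py 3 wrist side scene
```

```text
t: 3.5
tool_pos: [0.4328, 0.0568, 0.0488]
tool_rot: [1.049, 1.303, -1.048]
contact_force: [-0.0, 0.9, 5.8]
opening: 0.0656
t: 4.2
tool_pos: [0.4342, 0.0567, 0.1011]
tool_rot: [1.05, 1.3, -1.045]
contact_force: [0.4, -0.2, -0.7]
opening: 0.0656
{'t': 4.35, 'q': array([-4.0600e-02, -3.0210e-01,  2.1644e+00,  2.0000e-04,  1.2789e+00,
        1.3139e+00]), 'tool_pos': array([0.4326, 0.0568, 0.0987]), 'tool_rot': array([ 1.0487,  1.3035, -1.048 ]), 'contact_force': array([ 0.2393, -0.3076, -1.0761]), 'opening': 0.0656325282713285}
```

View pics/wrist3.png

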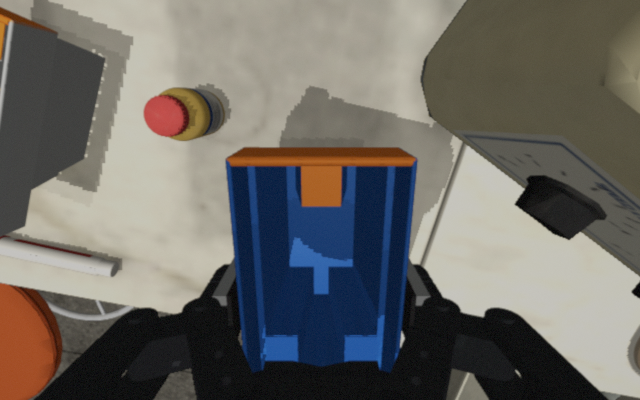

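View pics/side3.png

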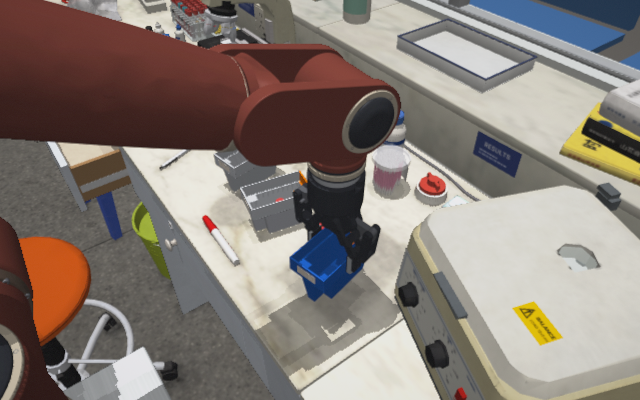

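```bash
python3 -m jog '[[[-0.02,0,0,0,1],[-0.04,0,0,0,1],[-0.06,0,0,0,1],[-0.08,0,0,-0.1,1],[-0.1,0.005,-0.014,-0.23,1],[-0.105,0.01,-0.027,-0.36,1],[-0.105,0.015,-0.041,-0.49,1],[-0.105,0.02,-0.054,-0.62,1],[-0.105,0.025,-0.068,-0.75,1],[-0.105,0.03,-0.082,-0.88,1],[-0.105,0.036,-0.096,-1.01,1],[-0.105,0.036,-0.096,-1.1,1]]]'
python3 - <<'E'
from station import ctrl
import numpy as np
from scipy.spatial.transform import Rotation as Ro
o=ctrl.get_obs();R=Ro.from_rotvec(o['tool_rot']).as_matrix();print(o['tool_pos'],R.round(3).tolist(),np.arctan2(R[1,2],R[0,2]),o['q'].round(2))
d=np.array([.461,.260,.2])-o['tool_pos'];print(R.T@d)
E
```

```text
t: 5.55
tool_pos: [0.4467, 0.1594, 0.2026]
tool_rot: [0.195, 1.564, -0.195]
contact_force: [-0.0, -0.3, -1.6]
opening: 0.0652
[0.44667038 0.15943784 0.20264245] [[-0.002, 0.246, 0.969], [0.0, 0.969, -0.246], [-1.0, -0.0, -0.002]] -0.24828000814639833 [ 0.19 -0.3   1.98  0.    1.46  0.43]
[ 0.00265513  0.101      -0.01081751]
```

```bash
python3 -m jog '[[[0,0.01,-0.001,-0.14,1],[0,0.02,-0.002,-0.28,1],[0,0.03,-0.003,-0.42,1],[0,0.04,-0.004,-0.56,1],[0,0.05,-0.005,-0.7,1],[0,0.06,-0.006,-0.84,1],[0,0.07,-0.007,-0.98,1],[0,0.08,-0.008,-1.12,1],[0,0.09,-0.009,-1.26,1],[0,0.096,-0.01,-1.4,1],[0,0.101,-0.011,-1.54,1],[0,0.101,-0.011,-1.624,1]]]'; python3 -m jog '[[[0,0,0,0,1],[0,0,0,0,1]]]';python3 look.py 4 wrist side scene;python3 - <<'E'
from station import ctrl
import numpy as np
from scipy.spatial.transform import Rotation as Ro
o=ctrl.get_obs();R=Ro.from_rotvec(o['tool_rot']).as_matrix();print(o['tool_pos'],R.round(3).tolist(),np.arctan2(R[1,2],R[0,2]),o['q'].round(2))
E
```

```text
t: 6.75
tool_pos: [0.4604, 0.2604, 0.2015]
tool_rot: [-1.067, 1.296, 1.07]
contact_force: [-0.3, -1.0, -1.8]
opening: 0.0652
t: 6.95
tool_pos: [0.4599, 0.2602, 0.2005]
tool_rot: [-1.065, 1.298, 1.07]
contact_force: [-0.5, 0.8, -2.0]
opening: 0.0653
{'t': 7.1, 'q': array([ 3.7330e-01, -1.5660e-01,  1.8651e+00,  1.0000e-03,  1.4369e+00,
       -1.0065e+00]), 'tool_pos': array([0.4602, 0.2602, 0.2012]), 'tool_rot': array([-1.066 ,  1.2969,  1.0696]), 'contact_force': array([-0.6499, -0.2991, -1.4469]), 'opening': 0.06560818453603309}
[0.46022676 0.26024152 0.20118923] [[-0.004, -0.982, 0.19], [-0.0, 0.19, 0.982], [-1.0, 0.004, -0.001]] 1.379659197335722 [ 0.37 -0.16  1.87  0.    1.44 -1.01]
```

View pics/wrist4.png

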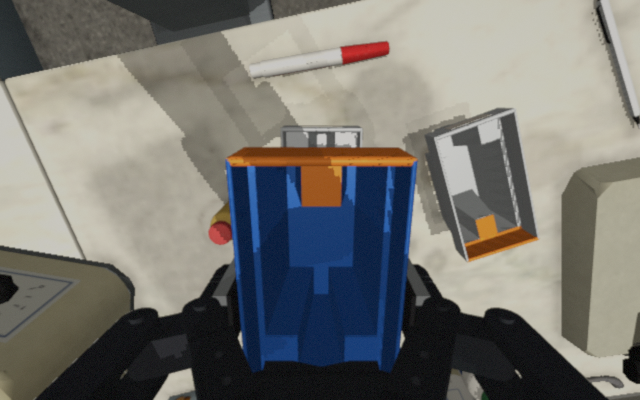

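View pics/side4.png

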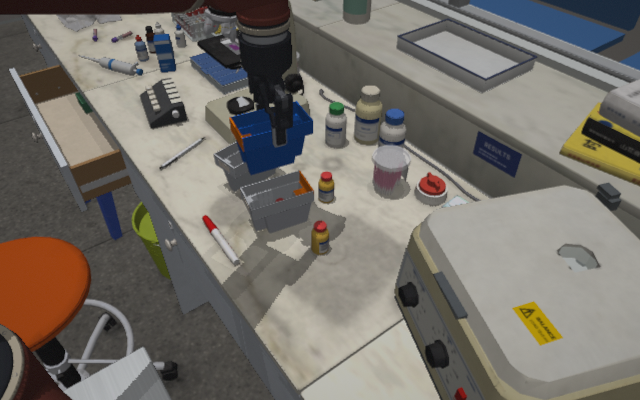

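View pics/scene4.png

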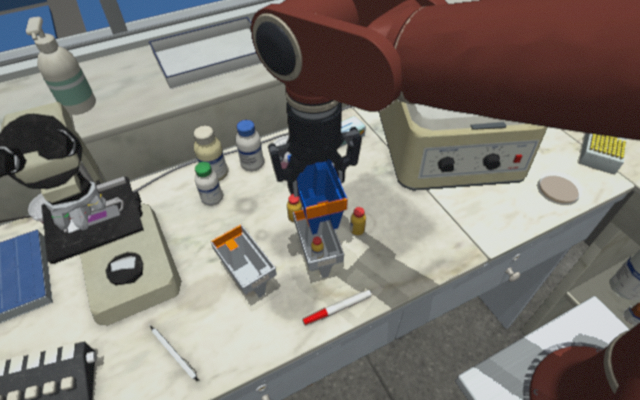

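Run:
```python
from h import *
import json
np.set_printoptions(precision=4,suppress=True)
W4=json.load(open('pics/wrist4.json'));W=json.load(open('pics/wrist1.json'))
for z in(.0811,.084): print(proj(W4,pts([.462,.260,z,-.195])))
n=np.nan
gw=[[77.7,20],[156.7,56],[125,180.5],[54.3,154]]
G=[('scene',[[294,212.4],[325.2,205.4],[343.6,254.6],[309,263]]),('side',[[299.4,171],[313.4,191],[252.6,209.4],[241,188.4]]),(W,gw),(W4,[[n,n],[n,n],[282,127],[361,127]])]
for o in (G[2:],G):
    p,r=fit(o,[.5,.2,.08,-.2]); print(p,r.round(1).tolist()[-2:])
# held tote, wrist view, rim corners of orange end ; pred from TCP
print(proj(W4,pts([.461,.2602,.2012-.048+.084,np.pi-.19])))
a=cv2.imread('pics/wrist4.png')[115:180,215:430]; cv2.imwrite('pics/c7.png',cv2.resize(a,None,fx=3.6,fy=3.6,interpolation=2))
```

```text
[[356.1452 261.5883]
 [284.1942 261.313 ]
 [279.5304 127.3487]
 [361.6238 127.6437]]
[[356.4777 263.1197]
 [283.838  262.8416]
 [279.0724 127.6303]
 [362.0635 127.9285]]
[ 0.4617  0.2613  0.0791 -0.1913] [[-0.9, -0.4], [1.6, -0.4]]
[ 0.4619  0.2604  0.0805 -0.196 ] [[-1.8, 0.1], [1.1, 0.5]]
[[220.0447 160.7082]
 [417.1217 160.4495]
 [393.206  426.3882]
 [245.956  426.3286]]
```

View pics/c7.png

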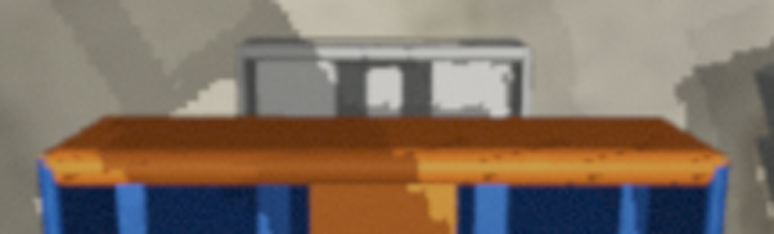

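```bash
python3 -m jog '[[[0.012,-0.001,0,0,1],[0.024,-0.001,0,0,1],[0.036,-0.001,0,0,1],[0.046,-0.001,0,0,1],[0.055,-0.001,0,0,1],[0.063,-0.001,0,0,1],[0.068,-0.001,0,0,1],[0.073,-0.001,0,0,1],[0.078,-0.001,0,0,1],[0.08,-0.001,0,0,1],[0.08,-0.001,0,0,1],[0.08,-0.001,0,0,1]]]'; python3 look.py 5 wrist side scene
```

```text
t: 8.3
tool_pos: [0.4611, 0.2601, 0.1215]
tool_rot: [-1.066, 1.296, 1.069]
contact_force: [0.5, 0.1, -0.7]
opening: 0.0658
{'t': 8.45, 'q': array([ 3.7250e-01, -7.9800e-02,  1.9332e+00,  1.1000e-03,  1.2913e+00,
       -1.0075e+00]), 'tool_pos': array([0.4611, 0.2601, 0.1216]), 'tool_rot': array([-1.066 ,  1.2962,  1.0693]), 'contact_force': array([ 0.8212,  0.5594, -1.0868]), 'opening': 0.0652563702071835}
```

Run:
```python
import cv2,numpy as np
a=cv2.imread('pics/side5.png')[80:260,190:360];b=cv2.imread('pics/scene5.png')[130:310,240:400]
cv2.imwrite('pics/c8.png',np.hstack([cv2.resize(a,(400,424)),cv2.resize(b,(377,424))]))
```

```text
(no output)
```

View pics/c8.png

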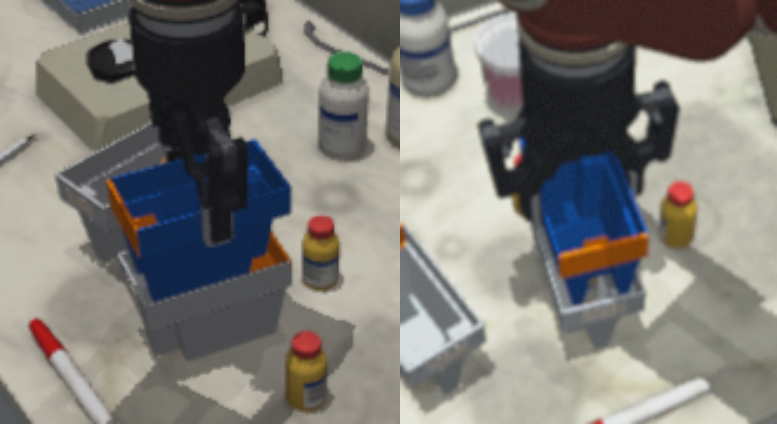

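The blue tote's body has entered the grey collar centrally with its orange end over the plain end, and no contact force shows. I'll lower the last part slowly.

```bash
python3 -m jog '[[[0.003,0,0,0,1],[0.006,0,0,0,1],[0.008,0,0,0,1],[0.01,0,0,0,1],[0.011,0,0,0,1],[0.011,0,0,0,1]]]'; python3 -m jog '[[[0.001,0,0,0,1],[0.001,0,0,0,1],[0.001,0,0,0,1]]]';  python3 -m jog '[[[0.001,0,0,0,1],[0.001,0,0,0,1],[0.001,0,0,0,1]]]'
```

```text
t: 9.05
tool_pos: [0.461, 0.26, 0.1103]
tool_rot: [-1.066, 1.297, 1.069]
contact_force: [-0.0, 0.4, -0.8]
opening: 0.0656
t: 9.35
tool_pos: [0.461, 0.2601, 0.1093]
tool_rot: [-1.066, 1.297, 1.069]
contact_force: [0.2, -0.1, -1.7]
opening: 0.0653
t: 9.65
tool_pos: [0.4611, 0.2602, 0.1089]
tool_rot: [-1.066, 1.296, 1.069]
contact_force: [-2.1, -0.3, 2.9]
opening: 0.0656
```

```bash
python3 -m jog '[[[0,0,0,0,-1],[0,0,0,0,-1],[0,0,0,0,-1],[0,0,0,0,-1],[0,0,0,0,-1],[0,0,0,0,-1],[0,0,0,0,-1],[0,0,0,0,-1]]]'; python3 -m jog '[[[-0.01,0,0,0,-1],[-0.025,0,0,0,-1],[-0.045,0,0,0,-1],[-0.07,0,0,0,-1],[-0.1,0,0,0,-1],[-0.13,0,0,0,-1],[-0.16,0,0,0,-1],[-0.18,0,0,0,-1],[-0.18,0,0,0,-1],[-0.18,0,0,0,-1]]]'; python3 look.py 6 wrist side scene;python3 - <<'E'
import cv2,numpy as np
a=cv2.imread('pics/side6.png')[80:260,190:360];b=cv2.imread('pics/scene6.png')[130:310,240:400]
cv2.imwrite('pics/c9.png',np.hstack([cv2.resize(a,(400,424)),cv2.resize(b,(377,424))]))
E
```

```text
t: 10.45
tool_pos: [0.4611, 0.2601, 0.1089]
tool_rot: [-1.066, 1.296, 1.069]
contact_force: [-0.2, 0.5, -0.6]
opening: 0.086
t: 11.45
tool_pos: [0.4618, 0.2602, 0.2897]
tool_rot: [-1.066, 1.295, 1.069]
contact_force: [-0.4, 0.0, -1.0]
opening: 0.0855
{'t': 11.6, 'q': array([ 3.7210e-01, -2.0130e-01,  1.7615e+00,  1.0000e-03,  1.5874e+00,
       -1.0075e+00]), 'tool_pos': array([0.461 , 0.2599, 0.287 ]), 'tool_rot': array([-1.0657,  1.2992,  1.0705]), 'contact_force': array([-0.3935, -0.5563, -0.2398]), 'opening': 0.08535873901295588}
```

View pics/c9.png

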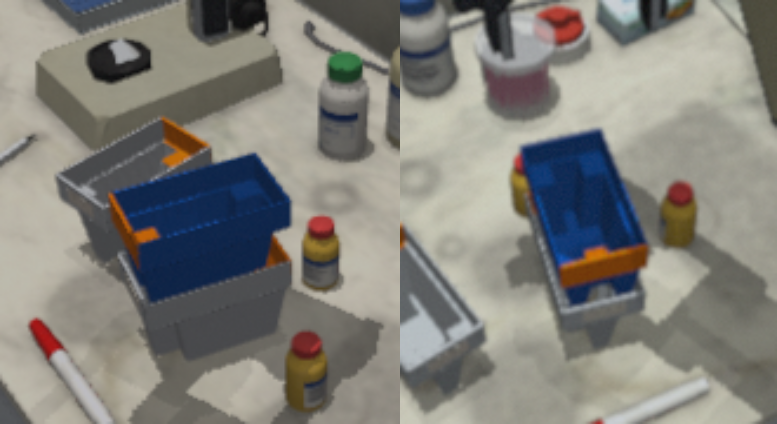

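View pics/wrist6.png

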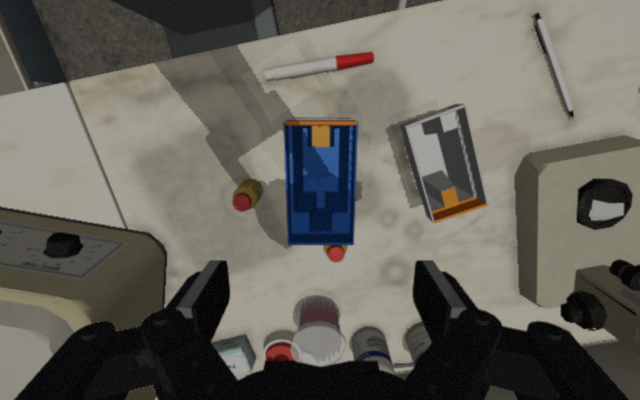

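```bash
python3 - <<'E'
from h import *
import json
np.set_printoptions(precision=4,suppress=True)
W=json.load(open('pics/wrist6.json'))
S=[('scene',[[344.8,234.4],[307.9,241.5],[291.4,193.7],[325.7,185.6]]),('side',[[249.5,183],[236.8,161.5],[299.2,145.8],[313.3,167]]),(W,[[285.5,121.5],[357.5,121.5],[353.5,245],[287.5,245]])]
for o in(S[:2],S[2:],S):
    p,r=fit(o,[.46,.26,.14,np.pi-.2]); print(p,r.round(1).tolist())
# grey, visible plain corners & orange -y corner now vs before
t=lambda **k: print(tri([(c,np.array(v,float)) for c,v in k.items()]))
E
python3 - <<'E'
import cv2
a=cv2.imread('pics/scene0.png')[195:290,280:360];b=cv2.imread('pics/scene6.png')[195:290,280:360]
cv2.imwrite('pics/c10.png',cv2.resize(cv2.hconcat([a,b]),None,fx=5,fy=5,interpolation=2))
E
```

```text
[0.4628 0.259  0.1404 2.9351] [[0.2, 0.1], [-1.0, 1.8], [-0.7, -2.6], [-0.2, -1.9], [-1.4, 2.2], [-0.7, 1.0], [0.1, -0.1], [0.9, -0.6]]
[0.4619 0.2612 0.1404 2.9445] [[-1.2, 0.1], [1.0, 0.5], [-0.0, -0.1], [0.3, -0.5]]
[0.4623 0.2605 0.1401 2.9415] [[-0.3, 0.6], [-1.4, 2.6], [-1.5, -1.9], [-1.1, -1.3], [-1.9, 2.0], [-1.4, 0.9], [-0.8, -0.4], [0.1, -0.9], [-1.6, 0.5], [0.4, 1.2], [-0.9, 0.3], [-0.5, -0.2]]
```

View pics/c10.png

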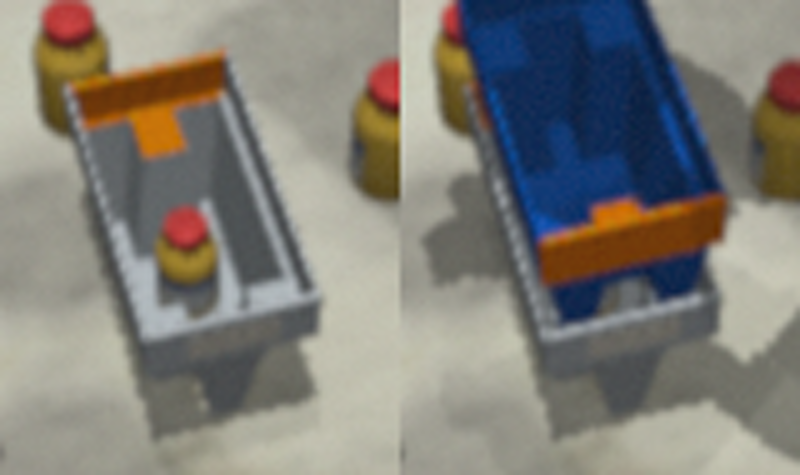

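The grey tote hasn't moved: its plain corners are at the same pixels before and after. The blue tote sits 60 mm above it, within about 1 mm and 0.01 rad. Handing in.

```bash
python3 -c "
from station import ctrl; print(ctrl.finish_job())"
```

```text
the job is handed in; nothing more can be done
None
```

The blue tote is stacked on the light grey tote that holds the small vial, orange end over plain end. I gripped it across the collar, turned it half a turn, lowered it to first contact and released it. I handed in shortly after 11.6 s of the 43 s allowed, and no verdict was reported.

**Last checks:**
- **Position:** the fit from three cameras puts the blue tote within about 1 mm and 0.3° of central on the grey one.
- **Height:** the rims are about 59.5 mm apart, against the 60 mm expected, so it is seated rather than nested. First contact also came at the expected height (tool tip at 0.109 m).
- **Grey tote:** its visible corners are at the same pixels before and after, so it has not moved.
- **Forces:** the readings I took stayed under 6 N.

**Not confirmed or disagreeing:**
- **Vial:** it is now covered and could not be seen clearly in the last pictures. That it stands untouched is inferred from the seating height.
- **Camera heights:** absolute heights from the cameras read about 3 mm low, with rims at 81 mm instead of 84. The rim spacing compares two readings with the same error, so that should cancel out.

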